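# Gauge the gel spacer plates into the narrowing slots

### The job

Put the two orange spacer plates from the white drying stand into the gauge rack, each upright in the slot made for its thickness, and press each one gently down past its spring pad until it is fully home on the slot floor, then let go. The slots are never quite where they should be, so feel for them and do not force the plates, for they crack when pushed hard; leave the plate that is already in the middle slot, the tube rack, the tip box and the pipette alone.

Things in the scene. Friction and masses are not known exactly. Their poses are not given: they have to be found in the camera images.
- rack: Fixed gauge rack: aluminium base 84 x 220 x 6 mm, three carriages with flat blue decks 70 mm long in x, a slot in each, in a row along y: narrow slot (8 mm plate) near y = -66 mm, middle (11 mm plate, already in) at 0, wide (14 mm plate) near +66 mm. Slots run along x, 60 mm inside. Origin: underside centre, on the table; z up. 50 N of contact force on the rack cracks a plate.
- slot_thin (a point): Middle of the travel of the narrow slot (8 mm plate), at floor height; axes as the rack's. The slot's carriage is locked to the rail anywhere within 13 mm to either side of this point along y (no shift along x or z), different each time, and does not yield when pushed. Throat 9.6 mm wide, deck 54 mm along y. A plate is home when its underside is at this height.
- slot_thick (a point): Middle of the travel of the wide slot (14 mm plate), at floor height; axes as the rack's. The slot's carriage is locked to the rail anywhere within 13 mm to either side of this point along y (no shift along x or z), different each time, and does not yield when pushed. Throat 15.6 mm wide, deck 54 mm along y. A plate is home when its underside is at this height.
- slot_mid (a point): Floor centre of the middle slot, 6 mm above the table, axes as the rack's. All three slots have one section: flat deck 40 mm above the table, then the slot narrows, each flank running in by 1.5 mm from the deck down to 30 mm, then a parallel throat (plate thickness + 1.6 mm) to the floor at 6 mm.
- pads (a point): Point at the middle slot's spring pad, 14 mm above the table. Each throat has a black sprung pad on its +y side: from 27 mm above the table it ramps in, 3 mm proud at 14 mm and below. A plate's weight does not pass it: about 4 to 12 N of downward push carries it past to the floor, and the pad then holds it.
- plate_thin: Orange rigid spacer plate, 8 mm thick, about 35 g, on edge: lower part 50 mm wide, 60 mm high; above it, centred, a grip tab of the same thickness, 30 mm wide, 34 mm high (top 94 mm above underside). Origin: centre of the underside; z up, y along thickness, x along the 50 mm width.
- plate_thick: Orange rigid spacer plate, 14 mm thick, about 60 g, on edge: lower part 50 mm wide, 60 mm high; above it, centred, a grip tab of the same thickness, 30 mm wide, 34 mm high (top 94 mm above underside). Origin: centre of the underside; z up, y along thickness, x along the 50 mm width.
- plate_mid: Orange rigid spacer plate, 11 mm thick, about 48 g, on edge: lower part 50 mm wide, 60 mm high; above it, centred, a grip tab of the same thickness, 30 mm wide, 34 mm high (top 94 mm above underside). Origin: centre of the underside; z up, y along thickness, x along the 50 mm width. Already home in the middle slot; leave it there.
- stand: Fixed white drying stand, 80 x 130 mm, two grooves along its x, 70 mm apart (y = -35 and +35 mm), each 18 mm wide between 14 mm high ribs, floor 8 mm above the table, ribs' top 22 mm. Either plate may be in either groove, standing upright. Origin: centre of the underside.
- tube_rack: Blue tube rack 85 x 120 x 45 mm with white caps, bystander. Origin: centre of the underside.
- tip_box: Grey tip box with clear lid, 85 x 120 x 75 mm, bystander. Origin: centre of the underside.
- pipette: White and blue pipette, 225 mm long along its x, 22 mm high, lying down, bystander. Origin: underside of its grip.
There are look-alikes about, which are no part of the job. Leave any turquoise look-alike of the plate_thin alone.

How it is judged:
By the outcome, as a careful person would: the job done as asked, in the order asked, and still so for the second after the job is handed in, with the robot touching nothing.
It also fails if it takes over 64 s, if anything falls off the work surface, if the arm or the gripper's body presses on something with over 40 N, if the wrist force passes 120 N, or if a joint passes its speed limit or range.

### The arm

A 6-joint arm with a two-finger parallel gripper is mounted at the origin on the work surface. World frame = base frame: x ahead of the robot, y to its left, z up, the work surface at z = 0. Lengths are in m, angles in rad, forces in N, time in s.
With the tool pointing down it reaches from about 0.325 to 0.9 m from the base axis. Payload 3.5 kg.
Tool frame: the origin (TCP) lies midway between the tips of the shut fingers; the grasp point (between the pads) lies 19 mm behind it; z points along the fingers, y is the direction in which the jaws open and shut (so a half turn about z gives the same grasp; the last joint's range is limited). The gripper opens to 85 mm and grips with 20 to 120 N. Pads are 22 mm wide; open, the fingers measure 114 mm over their backs; the gripper's body (76 mm by 85 mm) begins 54 mm behind the grasp point. The pads swing forward as they close: fully open they stand 13 mm farther back than shut.
Start: joints at [-1.423, 0.276, -0.026, 1.268, 0, 1.467], TCP at [0.155, -0.605, 0.231] pointing down, gripper open.
Joint ranges: [-3.12, 3.12], [-0.85, 1.88], [-1.08, 1.24], [-1.95, 2.15], [-1.57, 1.53], [-3.14, 3.14]. Speed limits (rad/s): [2.57, 2.57, 3.14, 3.14, 3.14, 3.14].

### API

Orientations are given as [roll, pitch, yaw] about the fixed x, y, z axes, in that order (R = Rz(yaw) Ry(pitch) Rx(roll)).
In Python, from bench import bot, viewer, ticket, models gives the robot as it stands.
- The arm moves only by the shell command python3 -m inch 'ROWS' [FORCE]. ROWS is a JSON object of lists of equal length, an entry for each row: "linear": the shift along the tool's x, y, z in mm, a list of three; "delta_rot": the turn, a rotation vector about the tool's x, y, z in rad, a list of three; "hand": the finger opening in mm, from 0 to 85.4. A call has 1 to 8 rows; each row shifts and turns the commanded pose from where the row before left it, along the tool's axes as they then stand; what a row does not reach is not made up. A row lasts 1/12 s, in which the tool goes at most 41.7 mm and 7.16 degrees, less where a joint would pass 70% of its speed; a pose out of reach is approached as far as the arm can. A call is refused whole if a number of a shift passes 41.7 or a number of a turn 0.125, either way. A call with a gripper value outside its range is refused whole. The fingers move at their own pace and stop on an object; FORCE is the grip in N (left out, the last holds). Time passes only in rows, so rows that do not move let the fingers close. It gives the time, the measured TCP pose, the force and the opening at its end, in the units of the state.
- bot.get_obs(): the state, without advancing time (a new reading comes with each control period).
- viewer.capture(name): name is "scene" or "top" or "wrist"; returns the picture (400x640x3 uint8, red, green, blue); there is no depth.
- viewer.calibration(name): a dict with "mtx" (3x3 intrinsics, pixels), "k1" (the pictures are not rectified: a ray, as slopes to the right and down, at radius r is drawn at 1 + k1 r^2 times it, then the intrinsics apply), "pose" (4x4, takes a point from camera to world coordinates). Camera axes: x right, y down, z forward; pixel columns grow to the right and rows downward; lengths in m; the calibration is good to about 2 mm. A picture is of the moment at which its call begins: read the wrist's pose just before it. calibration takes no time and is no camera call; for the wrist camera it gives the pose at the moment of the call.
- ticket.sign_off(): hands the job in, once; it reports no verdict.
Trained networks look in the newest picture that a camera, given by its name, has taken for a name from the list of things; names that differ only in an ending like _2 or _b are one class to them, and where a whole thing is asked for, a point or a joint stands for the part that bears it (a point fixed in the world has none). Each returns a list of dicts, best first, with "score" (0 to 1); they miss things now and then, are a little off and sometimes report something else, mostly with a low value. They report only what shows in the picture. A call takes as long as a camera call. They do not tell look-alikes from the thing itself.
- models.spot_in(camera, thing): "centre" ([x, y, z] in m, in the coordinates of the camera as it stood for that picture, good to about 4 mm: the middle of the surface that is visible of it).
- models.cut_out(camera, thing): "pixels" (400x640 bool, what is visible of it).
- models.mark_of(camera, thing): "centre" ([x, y, z] in m, in the coordinates of the camera as it stood for that picture, good to about 4 mm: a listed point, or the origin of a listed thing).
The state is a dict: "clock": time; "joint_pos": joint angles; "joint_velocities": joint speeds; "tau": joint torques, N m; "tcp_pos": TCP position; "orientation": TCP orientation; "wrist_force": force on the tool from outside, world axes, zero at the start; "ft_torque": the same for the moment, N m; "gripper_width": finger opening in m.
Only numpy, scipy, OpenCV 4.12 (cv2) and the standard library are available. Lean on these libraries where they do the work, as an engineer would, in place of code of your own. Each camera call takes 0.05 s, during which the arm holds its last target.

## Working session

There is one attempt and no reset: what is moved stays moved. The work goes in short steps, Python scripts to look and compute and a shell command to move; the robot and the scene stay as the last step left them, time stands still between calls to the robot, and variables do not carry over. Pictures are saved under pics/ and viewed, and the job is handed in when it is done.

```bash
ls; mkdir -p pics; python3 - <<'E'
from bench import bot, viewer, ticket, models
import cv2
for n in ["scene","top","wrist"]:
    im=viewer.capture(n); cv2.imwrite(f"pics/{n}0.png",im[:,:,::-1])
    c=viewer.calibration(n); print(n,c)
print(bot.get_obs())
E
```

```text
pics
scene {'mtx': array([[427.97583947,   0.        , 313.32028906],
       [  0.        , 427.97583947, 202.80390543],
       [  0.        ,   0.        ,   1.        ]]), 'k1': 0.03971329632365157, 'pose': array([[ 0.80121254,  0.35282976, -0.48329042,  1.11670926],
       [ 0.59829894, -0.45908137,  0.65672115, -0.70100317],
       [ 0.00984114, -0.81532537, -0.57891942,  0.6690934 ],
       [ 0.        ,  0.        ,  0.        ,  1.        ]])}
top {'mtx': array([[395.85837861,   0.        , 320.1711353 ],
       [  0.        , 395.85837861, 209.6869925 ],
       [  0.        ,   0.        ,   1.        ]]), 'k1': -0.005110131409652909, 'pose': array([[-0.01883775, -0.99129321,  0.13031852,  0.4786561 ],
       [-0.9997026 ,  0.01665581, -0.01781289,  0.02212946],
       [ 0.01548724, -0.13061531, -0.99131215,  0.80519291],
       [ 0.        ,  0.        ,  0.        ,  1.        ]])}
wrist {'mtx': array([[293.99383652,   0.        , 318.168437  ],
       [  0.        , 293.99383652, 199.0119148 ],
       [  0.        ,   0.        ,   1.        ]]), 'k1': -0.01369717401597136
[... 238 characters left out ...]
 ,  1.        ]])}
{'clock': 0.15, 'joint_pos': array([-1.42341387e+00,  2.77002084e-01, -2.75170348e-02,  1.26798560e+00,
       -6.99697223e-06,  1.46742871e+00]), 'joint_velocities': array([-0.00010604, -0.00152663,  0.00324029, -0.00308106,  0.000379  ,
        0.00112487]), 'tau': array([ 2.63980592e-04, -4.46058047e+01,  2.95638353e+01,  1.05671055e-02,
       -8.95220342e-05, -5.83072108e-06]), 'tcp_pos': array([ 0.15500389, -0.60487454,  0.23041237]), 'orientation': array([-3.13989266e+00, -1.69318519e-04,  2.50749941e-01]), 'wrist_force': array([ 0.27365268, -1.09119838,  0.02176234]), 'ft_torque': array([ 0.03175407, -0.03360913, -0.00911484]), 'gripper_width': 0.08577366153885481}
```

View pics/scene0.png

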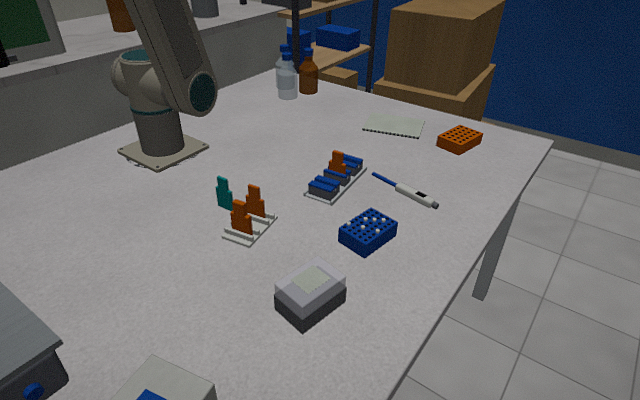

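View pics/top0.png

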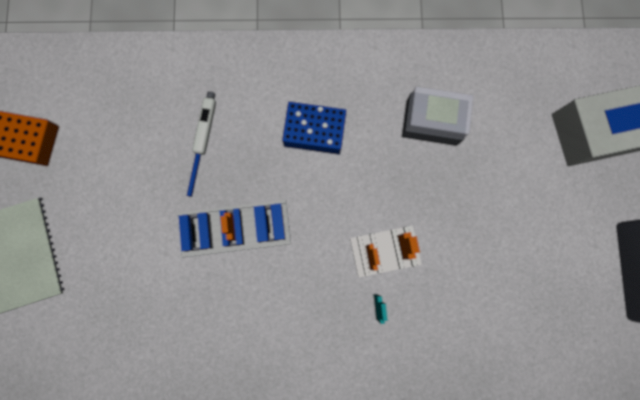

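View pics/wrist0.png

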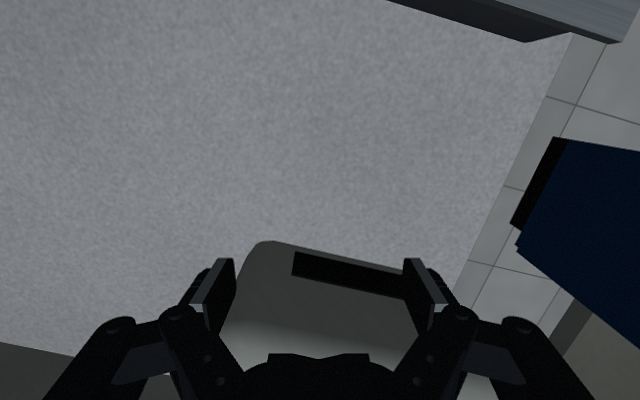

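```bash
cat > h.py <<'E'
import numpy as np, cv2
from bench import bot, viewer, ticket, models
from scipy.spatial.transform import Rotation as R
def ray(c,u,v):
    K=c["mtx"]; d=np.array([(u-K[0,2])/K[0,0],(v-K[1,2])/K[1,1]]); s=d.copy()
    for _ in range(20): s=d/(1+c["k1"]*(s@s))
    return c["pose"][:3,3], c["pose"][:3,:3]@np.array([s[0],s[1],1])
def onz(c,u,v,z):
    o,d=ray(c,u,v); return o+d*(z-o[2])/d[2]
def proj(c,p):
    T=c["pose"]; q=T[:3,:3].T@(np.asarray(p)-T[:3,3]); s=q[:2]/q[2]; s=s*(1+c["k1"]*(s@s))
    return c["mtx"][:2,:2]@s+c["mtx"][:2,2]
def w(c,p): return c["pose"][:3,:3]@np.asarray(p)+c["pose"][:3,3]
def tcp():
    o=bot.get_obs(); return o["tcp_pos"],R.from_euler("xyz",o["orientation"]),o
def to_tool(target,yaw=None):
    """shift along tool axes in mm and the turn (rotvec, tool axes) to target TCP pointing down"""
    p,r,o=tcp()
    return
E
python3 - <<'E'
from h import *
t=viewer.calibration("top"); s=viewer.calibration("scene")
im=viewer.capture("top"); viewer.capture("scene")
cv2.imwrite("pics/t1.png",cv2.resize(im[190:340,170:440,::-1],None,fx=2.9,fy=2.9,interpolation=cv2.INTER_CUBIC))
for n in ["rack","slot_mid","slot_thin","slot_thick","plate_thin","plate_thick","plate_mid","stand"]:
    for cn,c in (("top",t),("scene",s)):
        print(n,cn,[(np.round(w(c,d["centre"]),3).tolist(),round(d["score"],2)) for d in models.mark_of(cn,n)][:4])
E
```

```text
rack top [([0.552, 0.183, -0.002], 0.92)]
rack scene [([0.55, 0.186, 0.007], 0.97)]
slot_mid top [([0.549, 0.183, 0.001], 0.82)]
slot_mid scene [([0.546, 0.182, 0.008], 0.56)]
slot_thin top [([0.559, 0.117, 0.006], 0.61)]
slot_thin scene [([0.554, 0.116, 0.008], 0.6)]
slot_thick top [([0.538, 0.25, 0.01], 0.87)]
slot_thick scene [([0.543, 0.243, 0.01], 0.72)]
plate_thin top [([0.487, -0.087, 0.015], 0.85), ([0.39, -0.1, -0.001], 0.72)]
plate_thin scene [([0.488, -0.091, 0.007], 0.74), ([0.386, -0.103, -0.004], 0.57)]
plate_thick top [([0.506, -0.16, 0.01], 0.71)]
plate_thick scene [([0.505, -0.159, 0.004], 0.71)]
plate_mid top [([0.548, 0.185, 0.007], 0.62)]
plate_mid scene [([0.551, 0.179, 0.007], 0.58)]
stand top [([0.493, -0.119, 0.0], 0.63)]
stand scene [([0.497, -0.122, 0.005], 0.94)]
```

View pics/t1.png

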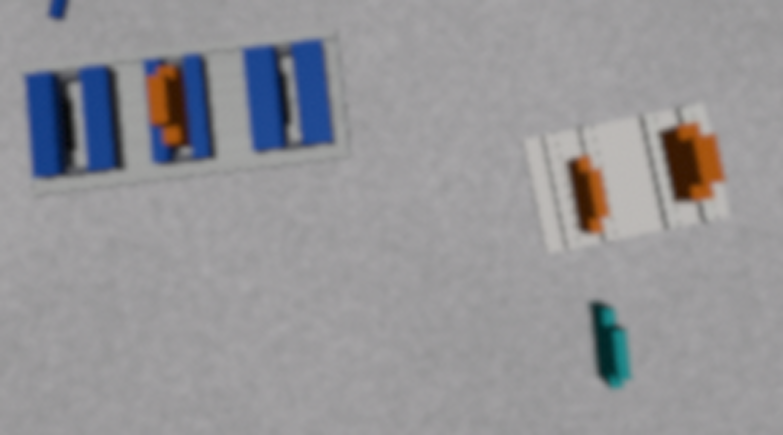

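```bash
cat >> h.py <<'E'
def to_tool(target,yaw):
    p,r,o=tcp()
    want=R.from_euler("xyz",[np.pi,0,yaw])
    rv=(r.inv()*want).as_rotvec()
    d0=r.inv().apply(np.array(target)-p)*1000
    d1=want.inv().apply(np.array(target)-p)*1000
    print("turn",np.round(rv,4),"shift before turn",np.round(d0,1),"after turn",np.round(d1,1),"f",np.round(o["wrist_force"],1),"grip",round(o["gripper_width"]*1000,1),"t",round(o["clock"],2))
E
python3 - <<'E'
from h import *
t=viewer.calibration("top")
def cr(x,y): return x/2.9+170,y/2.9+190
for n,x,y,z in [("rackBL",35,195,.006),("rackBR",350,158,.006),("rackTR",337,37,.006),("rackTL",25,73,.006),("dTh_TR",322,40,.04),("dTh_BR",332,144,.04),("dTh_TL",245,48,.04),("dTh_BL",255,150,.04),("dTk_TL",27,74,.04),("dTk_BL",34,178,.04),("dTk_TR",110,66,.04),("dTk_BR",118,169,.04),
 ("stTL",527,138,.022),("stBL",548,252,.022),("stTR",705,104,.022),("stBR",729,216,.022)]:
    print(n,np.round(onz(t,*cr(x,y),z),4)[:2])
to_tool([0.44,-0.09,0.2],0.18)
E
```

```text
rackBL [0.4927 0.2852]
rackBR [0.5141 0.0684]
rackTR [0.5991 0.0767]
rackTL [0.5773 0.2943]
dTh_TR [0.5921 0.0845]
dTh_BR [0.5221 0.0783]
dTh_TL [0.5876 0.1362]
dTh_BL [0.5191 0.1294]
dTk_TL [0.5724 0.2814]
dTk_BL [0.5032 0.2749]
dTk_TR [0.5769 0.2263]
dTk_BR [0.5081 0.2198]
stTL [ 0.5249 -0.0534]
stBL [ 0.4478 -0.0653]
stTR [ 0.546  -0.1765]
stBR [ 0.4695 -0.1891]
turn [0.     0.     0.0708] shift before turn [ 403.9 -428.6   31.3] after turn [ 372.6 -456.1   31.3] f [ 0.1 -0.7 -0.4] grip 85.4 t 1.05
```

```bash
python3 -m inch '{"linear":[[27,-28.6,2],[27,-28.6,2],[27,-28.6,2],[27,-28.6,2],[27,-28.6,2],[27,-28.6,2],[27,-28.6,2],[27,-28.6,2]],"delta_rot":[[0,0,0],[0,0,0],[0,0,0],[0,0,0],[0,0,0],[0,0,0],[0,0,0],[0,0,0]],"hand":[85,85,80,70,60,50,45,45]}' && python3 -m inch '{"linear":[[27,-28.6,2],[27,-28.6,2],[27,-28.6,2],[27,-28.6,2],[27,-28.6,2],[27,-28.6,2],[27,-28.6,2],[0,0,0]],"delta_rot":[[0,0,0],[0,0,0],[0,0,0],[0,0,0],[0,0,0],[0,0,0],[0,0,0],[0,0,0.09]],"hand":[45,45,45,45,45,45,45,45]}'
python3 - <<'E'
from h import *
im=viewer.capture("wrist"); cv2.imwrite("pics/w1.png",im[:,:,::-1])
to_tool([0.44,-0.09,0.2],0.16)
c=viewer.calibration("wrist")
print(c["pose"].round(4))
for n in ["plate_thin","plate_thick","stand"]:
    print(n,[(np.round(w(c,d["centre"]),3).tolist(),round(d["score"],2)) for d in models.mark_of("wrist",n)][:4])
E
```

```text
clock: 1.72
tcp_pos: [0.3081, -0.3286, 0.2154]
orientation: [3.141, -0.0, 0.25]
wrist_force: [1.4, 0.4, -0.4]
gripper_width: 0.0449
clock: 2.38
tcp_pos: [0.4432, -0.084, 0.2013]
orientation: [-3.139, -0.002, 0.167]
wrist_force: [-1.6, -1.2, -0.1]
gripper_width: 0.0452
turn [-0.0004 -0.0005  0.0007] shift before turn [-2.7  3.4  1.3] after turn [-2.7  3.4  1.3] f [-0.2 -0.5 -0.8] grip 44.7 t 2.43
[[ 1.586e-01 -9.325e-01 -3.246e-01  5.255e-01]
 [-9.873e-01 -1.500e-01 -5.130e-02 -7.220e-02]
 [-9.000e-04  3.287e-01 -9.444e-01  3.443e-01]
 [ 0.000e+00  0.000e+00  0.000e+00  1.000e+00]]
plate_thin [([0.482, -0.089, 0.009], 0.86), ([0.385, -0.101, -0.001], 0.86), ([0.561, 0.114, 0.002], 0.64)]
plate_thick [([0.503, -0.159, 0.006], 0.75)]
stand [([0.496, -0.127, 0.003], 0.83), ([0.501, -0.159, 0.006], 0.62)]
```

View pics/w1.png

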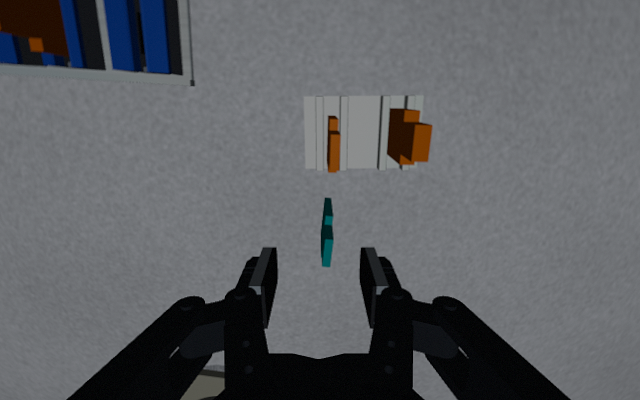

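```bash
python3 - <<'E'
import cv2
im=cv2.imread("pics/w1.png"); cv2.imwrite("pics/w1z.png",cv2.resize(im[85:185,295:445],None,fx=5,fy=5,interpolation=cv2.INTER_CUBIC))
E
```

```text
(no output)
```

View pics/w1z.png

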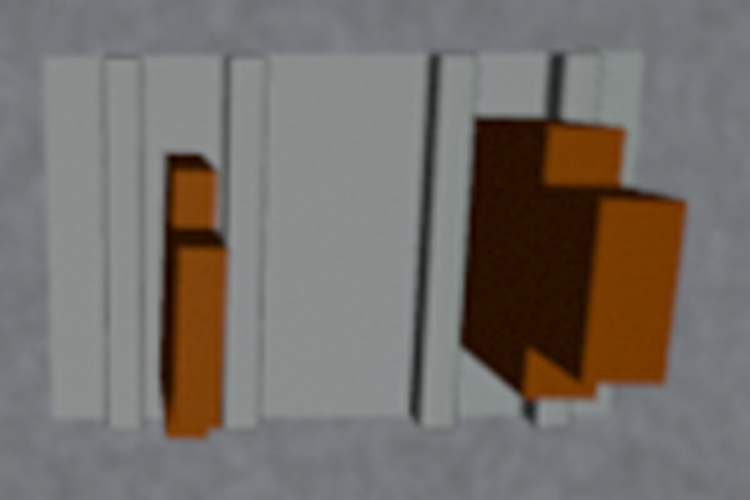

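```bash
python3 - <<'E'
from h import *
c=viewer.calibration("wrist")
for n,P in [("thin",[(178,245),(226,245),(221,434),(166,436)]),("thick",[(600,197),(685,203),(665,384),(583,380)])]:
    q=np.array([onz(c,x/5+295,y/5+85,.102) for x,y in P]); m=q.mean(0)
    d=(q[0]+q[1]-q[2]-q[3])/2; print(n,m.round(4),"yaw",np.arctan2(d[1],d[0]).round(3),"len",np.linalg.norm(d).round(4),"wid",np.linalg.norm(q[0]-q[1]).round(4))
to_tool([0.44,-0.09,0.2],0.16)
p,r,o=tcp();print(p.round(4))
E
```

```text
thin [ 0.4826 -0.0957  0.102 ] yaw 0.135 len 0.0316 wid 0.0078
thick [ 0.5021 -0.1647  0.102 ] yaw 0.173 len 0.0297 wid 0.0139
turn [0.0004 0.0002 0.0029] shift before turn [-0.9  0.4  1.4] after turn [-0.9  0.4  1.4] f [-0.7  0.2  0.1] grip 44.9 t 2.58
[ 0.4408 -0.0895  0.2014]
```

```bash
python3 - <<'E'
from h import *
c=viewer.calibration("wrist"); p0=tcp()[0]
im=viewer.capture("wrist"); cv2.imwrite("pics/w2.png",im[:,:,::-1])
print(p0.round(4),tcp()[0].round(4), c["pose"][:3,3].round(4),viewer.calibration("wrist")["pose"][:3,3].round(4))
cv2.imwrite("pics/w2z.png",cv2.resize(im[85:185,295:445,::-1],None,fx=5,fy=5,interpolation=cv2.INTER_CUBIC))
E
```

```text
[ 0.4408 -0.0895  0.2014] [ 0.4407 -0.09    0.2014] [ 0.5243 -0.0752  0.3442] [ 0.5242 -0.0758  0.3443]
```

View pics/w2z.png

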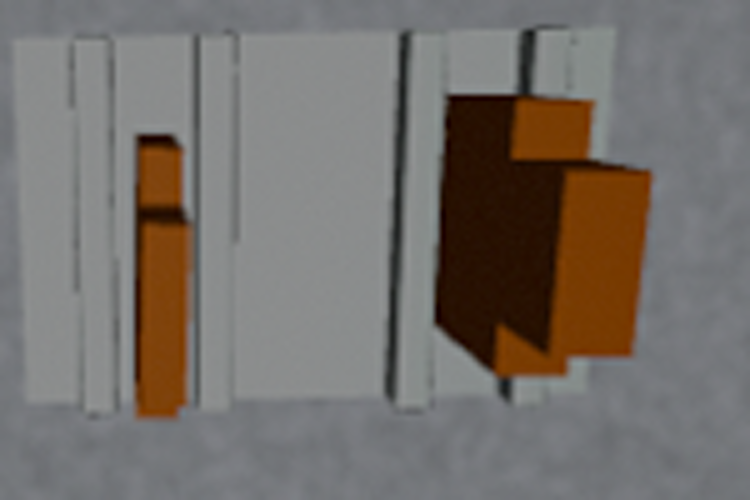

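```bash
python3 - <<'E'
from h import *
c=viewer.calibration("wrist")
for n,P in [("thin",[(139,218),(188,220),(182,412),(137,414)]),("thick",[(566,168),(652,172),(633,354),(550,352)])]:
    q=np.array([onz(c,x/5+295,y/5+85,.102) for x,y in P]); m=q.mean(0)
    d=(q[0]+q[1]-q[2]-q[3])/2; print(n,m.round(4),"yaw",np.arctan2(d[1],d[0]).round(3),"len",np.linalg.norm(d).round(4),"wid",np.linalg.norm(q[0]-q[1]).round(4))
# stand corners (ribs top z .022 / base top?) 
q=np.array([onz(c,x/5+295,y/5+85,.008) for x,y in [(14,40),(612,28),(588,394),(26,403)]]);print(q.round(4),q.mean(0))
to_tool([0.484,-0.09,0.2],0.16)
E
```

```text
thin [ 0.4854 -0.0896  0.102 ] yaw 0.149 len 0.032 wid 0.0079
thick [ 0.5056 -0.1587  0.102 ] yaw 0.17 len 0.0295 wid 0.0139
[[ 0.5244 -0.0534  0.008 ]
 [ 0.5474 -0.1802  0.008 ]
 [ 0.4688 -0.196   0.008 ]
 [ 0.4458 -0.0671  0.008 ]] [ 0.4965984 -0.124185   0.008    ]
turn [0.0003 0.0001 0.0013] shift before turn [42.7  6.9  1.4] after turn [42.8  6.9  1.4] f [-0.5  0.1 -0.8] grip 45.1 t 2.63
```

```bash
python3 -m inch '{"linear":[[22.4,3.4,0],[22.4,3.4,0],[0,0,20],[0,0,25],[0,0,25],[0,0,0],[0,0,0]],"delta_rot":[[0,0,0],[0,0,0],[0,0,0],[0,0,0],[0,0,0],[0,0,0],[0,0,0]],"hand":[45,45,45,45,45,45,45]}'
python3 - <<'E'
from h import *
to_tool([0.486,-0.0895,0.07],0.165)
im=viewer.capture("wrist"); cv2.imwrite("pics/w3.png",im[:,:,::-1])
E
```

```text
clock: 3.22
tcp_pos: [0.4844, -0.0897, 0.1303]
orientation: [-3.14, 0.003, 0.159]
wrist_force: [-0.2, -0.5, 0.9]
gripper_width: 0.0448
turn [-0.0017  0.0034 -0.0059] shift before turn [ 1.8  0.2 60.3] after turn [ 1.6  0.1 60.3] f [-0.2 -0.5  0.9] grip 44.8 t 3.22
```

View pics/w3.png

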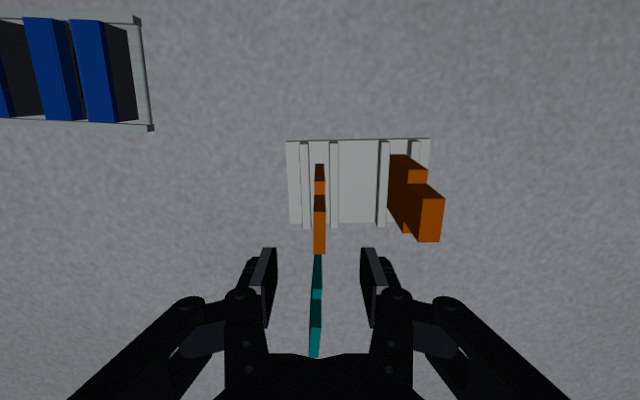

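```bash
python3 -m inch '{"linear":[[1.7,0,20],[0,0,20],[0,0,12],[0,0,8],[0,0,0],[0,0,0],[0,0,0],[0,0,0]],"delta_rot":[[0,0,-0.006],[0,0,0],[0,0,0],[0,0,0],[0,0,0],[0,0,0],[0,0,0],[0,0,0]],"hand":[45,45,45,45,30,15,5,5]}' 40 && python3 -m inch '{"linear":[[0,0,0],[0,0,0],[0,0,0]],"delta_rot":[[0,0,0],[0,0,0],[0,0,0]],"hand":[5,5,5]}'
python3 - <<'E'
from h import *
to_tool([0.486,-0.0895,0.07],0.165)
im=viewer.capture("wrist"); cv2.imwrite("pics/w4.png",im[:,:,::-1])
E
```

```text
clock: 3.93
tcp_pos: [0.4895, -0.0892, 0.073]
orientation: [3.14, -0.003, 0.167]
wrist_force: [1.0, -0.4, 2.3]
gripper_width: 0.0076
clock: 4.18
tcp_pos: [0.4895, -0.0891, 0.0729]
orientation: [3.14, -0.003, 0.167]
wrist_force: [-0.4, -0.4, 6.7]
gripper_width: 0.0071
turn [ 0.0017 -0.0029  0.0019] shift before turn [-3.5 -0.2  2.9] after turn [-3.5 -0.2  2.9] f [-0.4 -0.4  6.7] grip 7.1 t 4.18
```

View pics/w4.png

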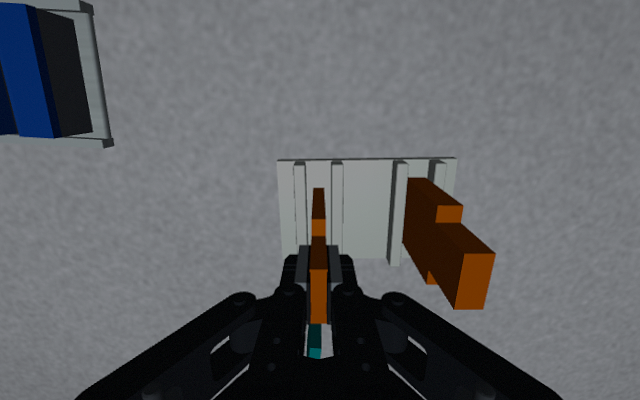

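```bash
python3 -m inch '{"linear":[[0,0,-10],[0,0,-20],[0,0,-30],[0,0,-30],[0,0,0]],"delta_rot":[[0,0,0],[0,0,0],[0,0,0],[0,0,0],[0,0,0]],"hand":[5,5,5,5,5]}'
python3 - <<'E'
from h import *
to_tool([0.505,0.102,0.145],0.097)
E
```

```text
clock: 4.65
tcp_pos: [0.492, -0.0898, 0.1678]
orientation: [3.137, -0.01, 0.167]
wrist_force: [0.8, -0.2, 0.7]
gripper_width: 0.0071
turn [ 0.0045 -0.0098  0.07  ] shift before turn [  44.4 -187.1   22.3] after turn [  31.5 -189.7   22.8] f [ 0.8 -0.2  0.7] grip 7.1 t 4.65
```

```bash
python3 -m inch '{"linear":[[5.2,-31.6,1],[5.2,-31.6,1],[5.2,-31.6,1],[5.2,-31.6,1],[5.2,-31.6,1],[5.2,-31.6,0],[0,0,0],[0,0,0]],"delta_rot":[[0,0,0.07],[0,0,0],[0,0,0],[0,0,0],[0,0,0],[0,0,0],[0,0,0],[0,0,0]],"hand":[5,5,5,5,5,5,5,5]}'
python3 - <<'E'
from h import *
to_tool([0.505,0.102,0.145],0.097)
im=viewer.capture("wrist"); cv2.imwrite("pics/w5.png",im[:,:,::-1])
E
```

```text
clock: 5.32
tcp_pos: [0.498, 0.1045, 0.1563]
orientation: [3.141, 0.001, 0.1]
wrist_force: [0.7, -0.3, 0.8]
gripper_width: 0.0073
turn [0.0003 0.0005 0.0032] shift before turn [ 6.7  3.2 11.3] after turn [ 6.7  3.2 11.3] f [ 0.7 -0.3  0.8] grip 7.3 t 5.32
```

View pics/w5.png

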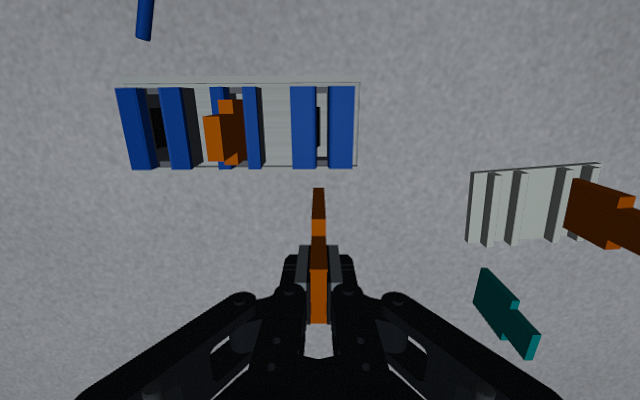

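```bash
python3 - <<'E'
import cv2
im=cv2.imread("pics/w5.png"); cv2.imwrite("pics/w5z.png",cv2.resize(im[70:250,260:375],None,fx=5,fy=3.3,interpolation=cv2.INTER_CUBIC))
cv2.imwrite("pics/w5y.png",cv2.resize(im[70:185,105:375],None,fx=2.9,fy=5,interpolation=cv2.INTER_CUBIC))
E
```

```text
(no output)
```

View pics/w5z.png

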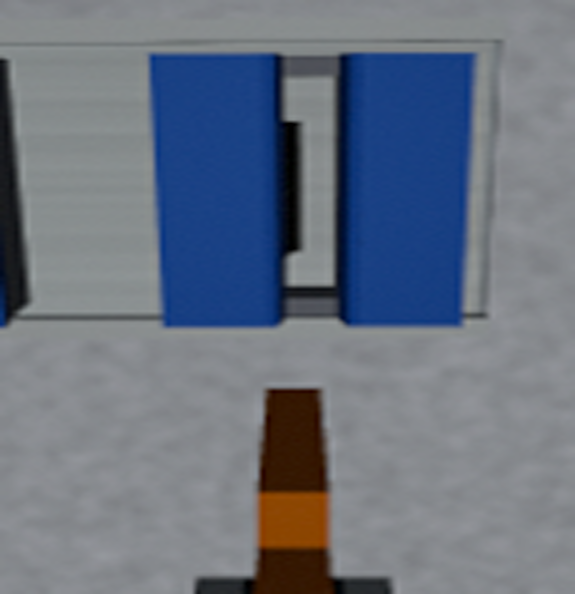

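View pics/w5y.png

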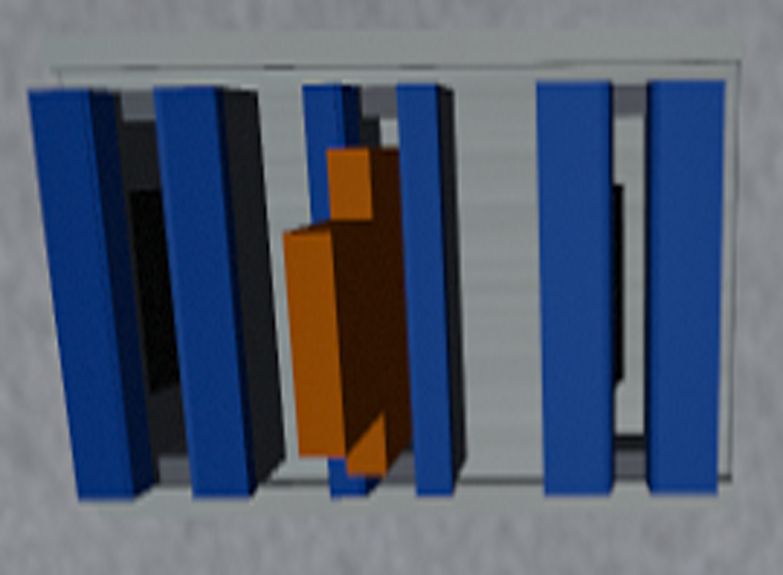

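```bash
python3 - <<'E'
from h import *
c=viewer.calibration("wrist"); p,r,o=tcp(); print(p.round(4),o["orientation"].round(4))
f=lambda x,y,z: onz(c,x/5+260,y/3.3+70,z)
D=np.array([f(150,55,.04),f(475,55,.04),f(462,326,.04),f(163,326,.04)])
print("deck",D.round(4),D.mean(0)); d=(D[0]+D[1]-D[2]-D[3])/2; print("yaw",np.arctan2(d[1],d[0]),np.linalg.norm(d),np.linalg.norm(D[0]-D[1]))
I=np.array([f(279,55,.04),f(341,55,.04),f(343,326,.04),f(279,326,.04)]); print("inner",I.mean(0))
a,b=f(266,389,p[2]-.065),f(321,389,p[2]-.065); print("plate front",a,b,np.linalg.norm(a-b))
s=np.array([f(259,491,p[2]-.005),f(329,491,p[2]-.005),f(330,548,p[2]-.005),f(257,548,p[2]-.005)]);print("shoulder",s.round(4),s.mean(0),np.linalg.norm(s[0]-s[1]))
T=lambda q: (r.inv().apply(q-p)*1000).round(1)
print("tool: deck",T(D.mean(0)),"inner",T(I.mean(0)),"front",T((a+b)/2),"shoulder",T(s.mean(0)))
# rack base
g=lambda x,y,z: onz(c,x/2.9+105,y/5+70,z)
for nm,P in [("thick outer",[(28,91),(222,87),(253,497),(79,499)])]:
    Q=np.array([g(x,y,.04) for x,y in P]); print(nm,Q.round(4),Q.mean(0)); d=(Q[0]+Q[1]-Q[2]-Q[3])/2; print(np.arctan2(d[1],d[0]))
E
```

```text
[0.498  0.1035 0.1563] [3.141e+00 6.000e-04 9.840e-02]
deck [[0.5877 0.1363 0.04  ]
 [0.5929 0.0829 0.04  ]
 [0.5239 0.0757 0.04  ]
 [0.5187 0.1294 0.04  ]] [0.55579532 0.10608426 0.04      ]
yaw 0.10167679307330699 0.06934347094626418 0.053640202393140435
inner [0.55575319 0.10642485 0.04      ]
plate front [0.5183492  0.10989205 0.09129205] [0.51913578 0.10180107 0.09129205] 0.008129128439324914
shoulder [[0.5192 0.1098 0.1513]
 [0.5199 0.1022 0.1513]
 [0.5095 0.101  0.1513]
 [0.5088 0.1091 0.1513]] [0.51434989 0.10549334 0.15129205] 0.007636229119199434
tool: deck [ 57.8   3.  116.3] inner [ 57.8   2.7 116.3] front [20.9 -0.4 65. ] shoulder [16.4 -0.4  5. ]
thick outer [[0.5729 0.2815 0.04  ]
 [0.5787 0.2257 0.04  ]
 [0.5094 0.2197 0.04  ]
 [0.5038 0.2743 0.04  ]] [0.54121387 0.25029775 0.04      ]
0.09514723637432261
```

```bash
python3 -m inch '{"linear":[[20,1,0],[21,1,0],[21,1,12],[0,0,15],[0,0,12],[0,0,0],[0,0,0],[0,0,0]],"delta_rot":[[0,0,0],[0,0,0],[0,0,0],[0,0,0],[0,0,0],[0,0,0],[0,0,0],[0,0,0]],"hand":[5,5,5,5,5,5,5,5]}'
python3 - <<'E'
from h import *
p,r,o=tcp(); print(p.round(4),o["orientation"].round(4)); c=viewer.calibration("wrist")
im=viewer.capture("wrist"); cv2.imwrite("pics/w6.png",im[:,:,::-1])
cv2.imwrite("pics/w6z.png",cv2.resize(im[130:310,245:400,::-1],None,fx=4,fy=3.3,interpolation=cv2.INTER_CUBIC))
print(tcp()[0].round(4),c["pose"][:3,3])
E
```

```text
clock: 6.03
tcp_pos: [0.5599, 0.1056, 0.1176]
orientation: [3.142, 0.0, 0.096]
wrist_force: [0.1, 0.1, 0.6]
gripper_width: 0.0075
[0.5599 0.1056 0.1176] [3.1415e+00 5.0000e-04 9.6100e-02]
[0.5604 0.1058 0.118 ] [0.6441214  0.11428695 0.2603904 ]
```

View pics/w6z.png

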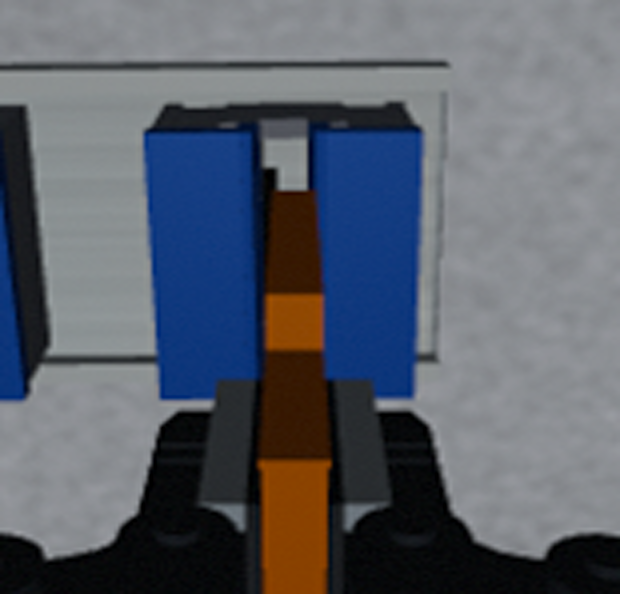

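```bash
python3 - <<'E'
from h import *
c=viewer.calibration("wrist"); p,r,o=tcp()
f=lambda x,y,z: onz(c,x/4+245,y/3.3+130,z)
T=lambda q: (r.inv().apply(q-p)*1000).round(1)
D=np.array([f(146,130,.04),f(421,130,.04),f(413,397,.04),f(160,397,.04)])
I=np.array([f(253,130,.04),f(312,130,.04)])
a,b=f(270,192,p[2]-.065),f(317,192,p[2]-.065)
s=np.array([f(265,293,p[2]-.005),f(324,293,p[2]-.005),f(325,350,p[2]-.005),f(265,350,p[2]-.005)])
d=(D[0]+D[1]-D[2]-D[3])/2; print("yaw",np.arctan2(d[1],d[0]),o["orientation"][2],np.linalg.norm(D[0]-D[1]),np.linalg.norm(a-b))
print("deck",T(D.mean(0)),"front mid",T((D[0]+D[1])/2),T((D[2]+D[3])/2),"inner",T(I.mean(0)),"plate front",T((a+b)/2),"sh",T(s.mean(0)),p)
E
```

```text
yaw 0.10132735288774208 0.09627442042094048 0.05287349172660639 0.00868821940703922
deck [-3.3 -2.4 78. ] front mid [31.7 -2.5 78. ] [-38.4  -2.2  78. ] inner [31.7 -2.7 78. ] plate front [20.6 -0.6 65. ] sh [16.4 -0.5  5. ] [0.56035485 0.10579919 0.1180173 ]
```

```bash
python3 -m inch '{"linear":[[0,-1.8,3],[0,0,4],[0,0,2],[0,0,2],[0,0,1],[0,0,0],[0,0,0],[0,0,0]],"delta_rot":[[0,0,-0.004],[0,0,0],[0,0,0],[0,0,0],[0,0,0],[0,0,0],[0,0,0],[0,0,0]],"hand":[5,5,5,5,5,5,5,5]}'
python3 - <<'E'
from h import *
p,r,o=tcp(); print(p.round(4),o["orientation"].round(4),o["wrist_force"].round(1)); c=viewer.calibration("wrist")
im=viewer.capture("wrist")
cv2.imwrite("pics/w7z.png",cv2.resize(im[130:310,245:400,::-1],None,fx=4,fy=3.3,interpolation=cv2.INTER_CUBIC))
print(tcp()[0].round(4),c["pose"][:3,3])
E
```

```text
clock: 6.75
tcp_pos: [0.5604, 0.108, 0.1054]
orientation: [3.142, -0.0, 0.101]
wrist_force: [-0.4, 0.3, -0.1]
gripper_width: 0.0072
[0.5604 0.108  0.1054] [ 3.1416e+00 -1.0000e-04  1.0080e-01] [-0.4  0.3 -0.1]
[0.5604 0.108  0.1054] [0.64449021 0.11705989 0.24827072]
```

View pics/w7z.png

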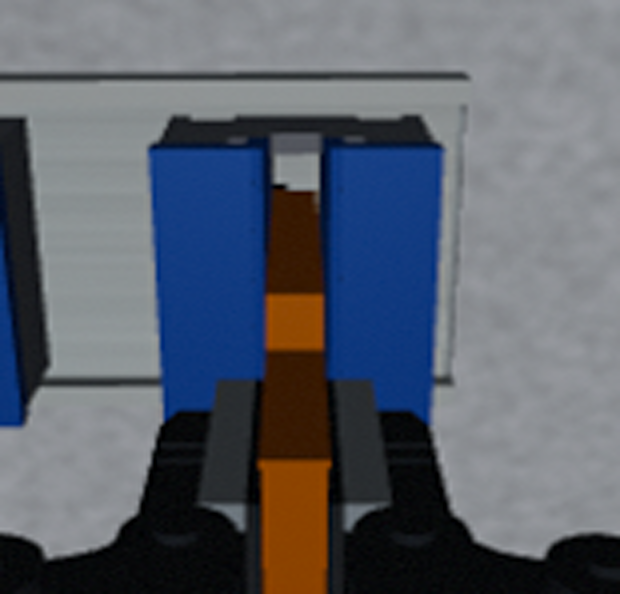

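```bash
for i in 1 2; do python3 -m inch '{"linear":[[0,0,1.5],[0,0,1.5],[0,0,1],[0,0,0]],"delta_rot":[[0,0,0],[0,0,0],[0,0,0],[0,0,0]],"hand":[5,5,5,5]}'; done
```

```text
clock: 7.13
tcp_pos: [0.56, 0.1079, 0.1009]
orientation: [-3.142, 0.001, 0.101]
wrist_force: [0.2, -0.4, -0.5]
gripper_width: 0.0072
clock: 7.47
tcp_pos: [0.56, 0.1079, 0.097]
orientation: [3.142, 0.001, 0.101]
wrist_force: [-0.6, -0.4, -0.8]
gripper_width: 0.0072
```

```bash
for i in 1 2; do python3 -m inch '{"linear":[[0,0,1.5],[0,0,1.5],[0,0,0]],"delta_rot":[[0,0,0],[0,0,0],[0,0,0]],"hand":[5,5,5]}'; done
```

```text
clock: 7.72
tcp_pos: [0.56, 0.108, 0.094]
orientation: [3.142, 0.001, 0.101]
wrist_force: [-0.2, -0.2, -0.9]
gripper_width: 0.0076
clock: 7.97
tcp_pos: [0.56, 0.1079, 0.0909]
orientation: [-3.142, 0.001, 0.101]
wrist_force: [0.1, 0.5, -0.1]
gripper_width: 0.0075
```

```bash
for i in 1 2 3; do python3 -m inch '{"linear":[[0,0,1],[0,0,1],[0,0,1],[0,0,0]],"delta_rot":[[0,0,0],[0,0,0],[0,0,0],[0,0,0]],"hand":[5,5,5,5]}'; done
```

```text
clock: 8.3
tcp_pos: [0.5604, 0.1077, 0.0882]
orientation: [3.141, -0.0, 0.101]
wrist_force: [0.7, -0.7, -0.6]
gripper_width: 0.0073
clock: 8.63
tcp_pos: [0.5604, 0.1077, 0.0853]
orientation: [3.141, -0.0, 0.101]
wrist_force: [0.6, -1.7, 0.4]
gripper_width: 0.0072
clock: 8.97
tcp_pos: [0.5604, 0.1078, 0.0822]
orientation: [3.141, -0.0, 0.101]
wrist_force: [1.6, -2.3, 1.0]
gripper_width: 0.007
```

Contact with the pad is beginning; continuing gently.

```bash
for i in 1 2 3; do python3 -m inch '{"linear":[[0,0,1],[0,0,1],[0,0,0]],"delta_rot":[[0,0,0],[0,0,0],[0,0,0]],"hand":[5,5,5]}'; done
```

```text
clock: 9.22
tcp_pos: [0.5604, 0.1078, 0.0802]
orientation: [3.141, -0.0, 0.101]
wrist_force: [0.5, -1.5, 1.7]
gripper_width: 0.0075
clock: 9.47
tcp_pos: [0.5602, 0.1078, 0.078]
orientation: [3.141, 0.0, 0.101]
wrist_force: [1.3, -3.1, 0.7]
gripper_width: 0.0073
clock: 9.72
tcp_pos: [0.5601, 0.1079, 0.0759]
orientation: [3.141, 0.0, 0.101]
wrist_force: [0.8, -2.5, -0.4]
gripper_width: 0.0072
```

```bash
for i in 1 2 ; do python3 -m inch '{"linear":[[0,0,1],[0,0,1],[0,0,0]],"delta_rot":[[0,0,0],[0,0,0],[0,0,0]],"hand":[5,5,5]}'; done;  python3 -m inch '{"linear":[[0,0,0.5],[0,0,0]],"delta_rot":[[0,0,0],[0,0,0]],"hand":[5,5]}'
```

```text
clock: 9.97
tcp_pos: [0.5601, 0.1079, 0.074]
orientation: [3.142, 0.0, 0.101]
wrist_force: [0.5, -2.7, -0.1]
gripper_width: 0.0074
clock: 10.22
tcp_pos: [0.5602, 0.108, 0.0721]
orientation: [3.142, 0.0, 0.101]
wrist_force: [0.6, -3.2, -0.1]
gripper_width: 0.0073
clock: 10.38
tcp_pos: [0.5602, 0.1079, 0.0717]
orientation: [3.142, 0.0, 0.101]
wrist_force: [0.7, -2.5, -0.0]
gripper_width: 0.0076
```

```bash
for i in 1 2 3; do python3 -m inch '{"linear":[[0,0,0.7],[0,0,0]],"delta_rot":[[0,0,0],[0,0,0]],"hand":[5,5]}'; done; python3 - <<'E'
from h import *
im=viewer.capture("wrist"); cv2.imwrite("pics/w8.png",im[:,:,::-1])
cv2.imwrite("pics/w8z.png",cv2.resize(im[130:310,245:400,::-1],None,fx=4,fy=3.3,interpolation=cv2.INTER_CUBIC))
E
```

```text
clock: 10.55
tcp_pos: [0.5603, 0.108, 0.071]
orientation: [-3.142, -0.0, 0.101]
wrist_force: [0.8, -3.5, 0.3]
gripper_width: 0.0077
clock: 10.72
tcp_pos: [0.5603, 0.108, 0.071]
orientation: [3.142, -0.0, 0.101]
wrist_force: [-0.8, -1.9, 4.7]
gripper_width: 0.0069
clock: 10.88
tcp_pos: [0.5604, 0.108, 0.071]
orientation: [3.141, -0.0, 0.101]
wrist_force: [-2.3, -3.0, 7.5]
gripper_width: 0.0072
```

View pics/w8z.png

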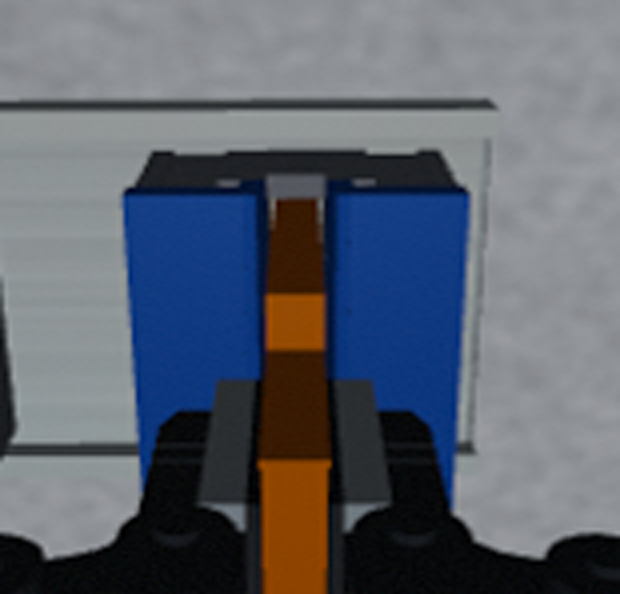

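```bash
python3 -m inch '{"linear":[[0,0,1],[0,0,0]],"delta_rot":[[0,0,0],[0,0,0]],"hand":[5,5]}'; python3 -m inch '{"linear":[[0,0,-1.4],[0,0,-1],[0,0,0],[0,0,0],[0,0,0],[0,0,0]],"delta_rot":[[0,0,0],[0,0,0],[0,0,0],[0,0,0],[0,0,0],[0,0,0]],"hand":[5,7,12,18,25,28]}';python3 -m inch '{"linear":[[0,0,-15],[0,0,-25],[0,0,-25],[0,0,-25],[0,0,-10],[0,0,0],[0,0,0]],"delta_rot":[[0,0,0],[0,0,0],[0,0,0],[0,0,0],[0,0,0],[0,0,0],[0,0,0]],"hand":[28,28,28,28,28,28,28]}'
python3 - <<'E'
from h import *
im=viewer.capture("wrist"); cv2.imwrite("pics/w9.png",im[:,:,::-1])
im=viewer.capture("scene"); cv2.imwrite("pics/s9.png",cv2.resize(im[130:260,200:400,::-1],None,fx=4,fy=4,interpolation=cv2.INTER_CUBIC))
p,r,o=tcp(); print(p.round(4),o["orientation"].round(4))
to_tool([0.5056,-0.1587,0.18],0.17)
E
```

```text
clock: 11.1
tcp_pos: [0.5605, 0.108, 0.071]
orientation: [3.141, -0.001, 0.101]
wrist_force: [-3.9, -3.3, 13.2]
gripper_width: 0.0071
clock: 11.6
tcp_pos: [0.5599, 0.1085, 0.0707]
orientation: [-3.14, 0.001, 0.101]
wrist_force: [0.1, 0.4, 0.2]
gripper_width: 0.028
clock: 12.18
tcp_pos: [0.5604, 0.1081, 0.1709]
orientation: [-3.141, -0.001, 0.101]
wrist_force: [-0.1, -0.4, 0.0]
gripper_width: 0.0279
[0.5589 0.1079 0.1691] [-3.1414  0.0033  0.1008]
turn [-0.0003  0.0033 -0.0692] shift before turn [-79.9 259.9 -10.7] after turn [-97.6 253.8 -10.9] f [-0.2 -0.1 -0.3] grip 27.9 t 12.28
```

View pics/w9.png

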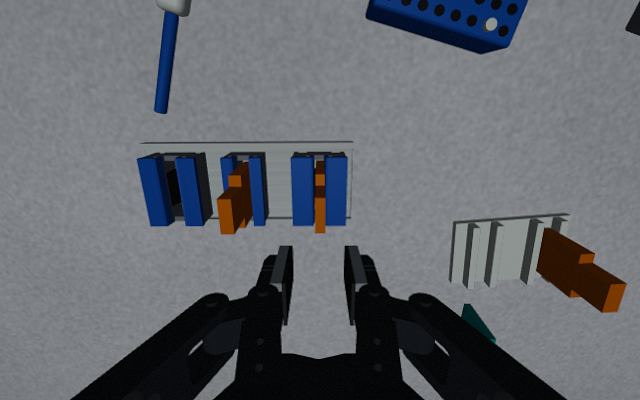

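View pics/s9.png

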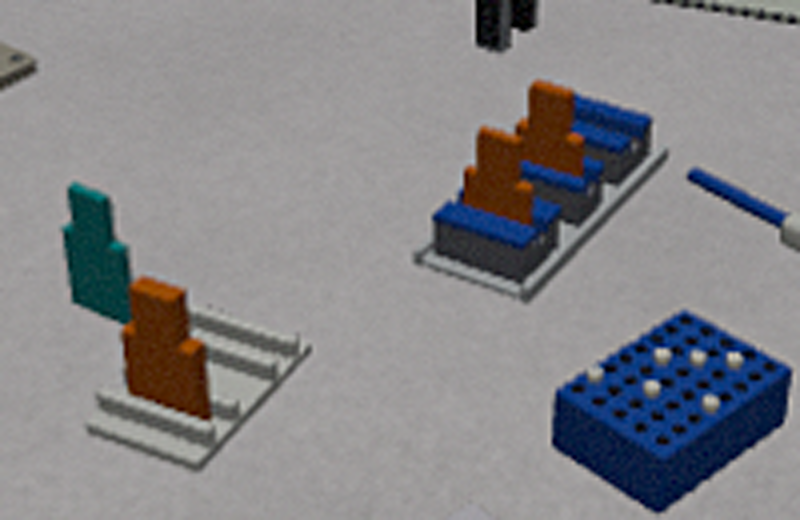

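```bash
python3 -m inch '{"linear":[[0,0,0],[-14,36.3,0],[-14,36.3,0],[-14,36.3,0],[-14,36.3,0],[-14,36.3,0],[-14,36.3,0],[-14,36.3,0]],"delta_rot":[[0,0,-0.069],[0,0,0],[0,0,0],[0,0,0],[0,0,0],[0,0,0],[0,0,0],[0,0,0]],"hand":[28,35,45,50,50,50,50,50]}' && python3 -m inch '{"linear":[[0,0,20],[0,0,15],[0,0,0],[0,0,0],[0,0,0],[0,0,0]],"delta_rot":[[0,0,0],[0,0,0],[0,0,0],[0,0,0],[0,0,0],[0,0,0]],"hand":[50,50,50,50,50,50]}'
python3 - <<'E'
from h import *
c=viewer.calibration("wrist");p,r,o=tcp(); print(p.round(4),o["orientation"].round(4),c["pose"][:3,3])
im=viewer.capture("wrist"); cv2.imwrite("pics/w10.png",im[:,:,::-1])
print(viewer.calibration("wrist")["pose"][:3,3])
to_tool([0.5056,-0.1587,0.07],0.17)
E
```

```text
clock: 12.95
tcp_pos: [0.5046, -0.16, 0.169]
orientation: [-3.139, 0.003, 0.17]
wrist_force: [0.8, 0.2, 1.1]
gripper_width: 0.0503
clock: 13.45
tcp_pos: [0.5072, -0.1587, 0.1366]
orientation: [3.141, -0.001, 0.171]
wrist_force: [0.2, 0.3, 0.5]
gripper_width: 0.05
[ 0.5072 -0.1587  0.1366] [ 3.1412e+00 -7.0000e-04  1.7070e-01] [ 0.59039623 -0.1437081   0.27953291]
[ 0.59052264 -0.143725    0.27984112]
turn [ 0.0007 -0.0012  0.0009] shift before turn [-1.8 -0.4 66.9] after turn [-1.7 -0.3 66.9] f [ 0.4 -0.6 -0. ] grip 49.7 t 13.5
```

View pics/w10.png

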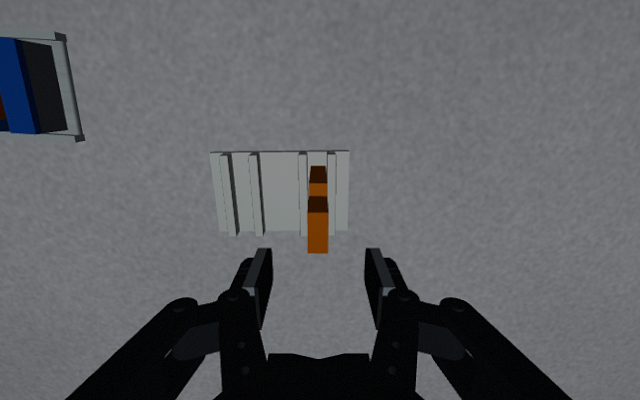

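```bash
python3 - <<'E'
from h import *
c=viewer.calibration("wrist");p,r,o=tcp()
q=np.array([onz(c,*a,.102) for a in [(307.5,212),(328,212),(328,253),(308,253)]]);print((r.inv().apply(q.mean(0)-p)*1000).round(1),np.linalg.norm(q[0]-q[3]),np.linalg.norm(q[0]-q[1]))
E
```

```text
[-1.3 -1.  34.9] 0.030167612327784046 0.013332352056123414
```

```bash
python3 -m inch '{"linear":[[-1.5,-0.8,20],[0,0,20],[0,0,16],[0,0,10],[0,0,0],[0,0,0],[0,0,0],[0,0,0]],"delta_rot":[[0,0,0],[0,0,0],[0,0,0],[0,0,0],[0,0,0],[0,0,0],[0,0,0],[0,0,0]],"hand":[50,50,50,50,50,35,20,10]}' 40 && python3 -m inch '{"linear":[[0,0,0],[0,0,0],[0,0,0]],"delta_rot":[[0,0,0],[0,0,0],[0,0,0]],"hand":[10,10,10]}' && python3 -m inch '{"linear":[[0,0,-10],[0,0,-25],[0,0,-30],[0,0,-30],[0,0,-5],[0,0,0],[0,0,0]],"delta_rot":[[0,0,0],[0,0,0],[0,0,0],[0,0,0],[0,0,0],[0,0,0],[0,0,0]],"hand":[10,10,10,10,10,10,10]}'
python3 - <<'E'
from h import *
im=viewer.capture("wrist"); cv2.imwrite("pics/w11.png",im[:,:,::-1])
to_tool([0.495,0.245,0.17],0.099)
E
```

```text
clock: 14.17
tcp_pos: [0.5063, -0.159, 0.0715]
orientation: [3.14, -0.002, 0.17]
wrist_force: [0.6, 1.1, -0.0]
gripper_width: 0.0145
clock: 14.42
tcp_pos: [0.5064, -0.1591, 0.0715]
orientation: [3.14, -0.003, 0.17]
wrist_force: [0.6, 0.2, 5.3]
gripper_width: 0.0135
clock: 15.0
tcp_pos: [0.5047, -0.1584, 0.1701]
orientation: [-3.142, 0.0, 0.17]
wrist_force: [-0.4, -0.6, -1.1]
gripper_width: 0.0133
turn [-0.0012  0.002   0.0708] shift before turn [  59.3 -398.8   -0.6] after turn [  31. -402.   -1.] f [ 0.7  0.7 -1.3] grip 13.7 t 15.05
```

View pics/w11.png

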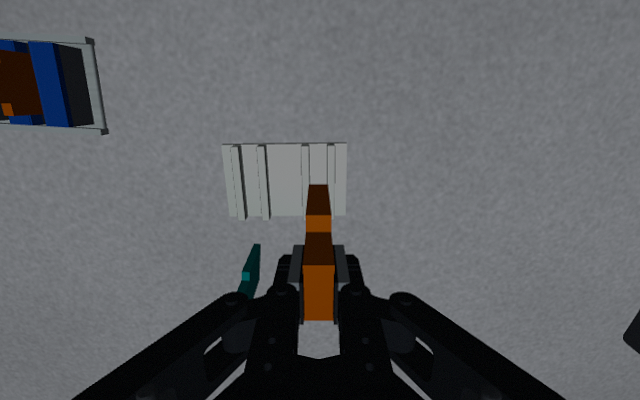

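```bash
python3 -m inch '{"linear":[[0,0,-15],[2.8,-36.5,-10],[2.8,-36.5,0],[2.8,-36.5,0],[2.8,-36.5,0],[2.8,-36.5,0],[2.8,-36.5,0],[2.8,-36.5,0]],"delta_rot":[[0,0,0.071],[0,0,0],[0,0,0],[0,0,0],[0,0,0],[0,0,0],[0,0,0],[0,0,0]],"hand":[10,10,10,10,10,10,10,10]}' && python3 -m inch '{"linear":[[2.8,-36.5,0],[2.8,-36.5,0],[2.8,-36.5,0],[2.8,-36.5,0],[0,0,20],[0,0,0],[0,0,0],[0,0,0]],"delta_rot":[[0,0,0],[0,0,0],[0,0,0],[0,0,0],[0,0,0],[0,0,0],[0,0,0],[0,0,0]],"hand":[10,10,10,10,10,10,10,10]}' 
python3 -m inch '{"linear":[[0,0,0],[0,0,0]],"delta_rot":[[0,0,0],[0,0,0]],"hand":[10,10]}' 
python3 - <<'E'
from h import *
c=viewer.calibration("wrist");p,r,o=tcp(); print(p.round(4),o["orientation"].round(4),c["pose"][:3,3])
im=viewer.capture("wrist"); cv2.imwrite("pics/w12.png",im[:,:,::-1])
cv2.imwrite("pics/w12z.png",cv2.resize(im[70:250,240:375,::-1],None,fx=5,fy=3.3,interpolation=cv2.INTER_CUBIC))
print(viewer.calibration("wrist")["pose"][:3,3])
to_tool([0.495,0.245,0.17],0.099)
E
```

```text
clock: 15.72
tcp_pos: [0.4972, 0.0992, 0.1929]
orientation: [-3.141, 0.004, 0.099]
wrist_force: [0.4, -0.9, -1.2]
gripper_width: 0.0139
clock: 16.38
tcp_pos: [0.5005, 0.1791, 0.1765]
orientation: [-3.091, 0.004, 0.195]
wrist_force: [-0.0, 0.2, -0.5]
gripper_width: 0.0138
clock: 16.55
tcp_pos: [0.5019, 0.1792, 0.1781]
orientation: [-3.091, -0.0, 0.195]
wrist_force: [0.4, -0.5, -0.3]
gripper_width: 0.0136
[0.5019 0.1792 0.1781] [-3.0909 -0.      0.1946] [0.58630519 0.18906414 0.32076323]
[0.58634576 0.18911214 0.32089369]
turn [-0.0506  0.0021  0.0957] shift before turn [  5.8 -65.4  11.5] after turn [ -0.5 -66.1   8.2] f [ 0.  -1.   0.4] grip 13.5 t 16.6
```

View pics/w12.png

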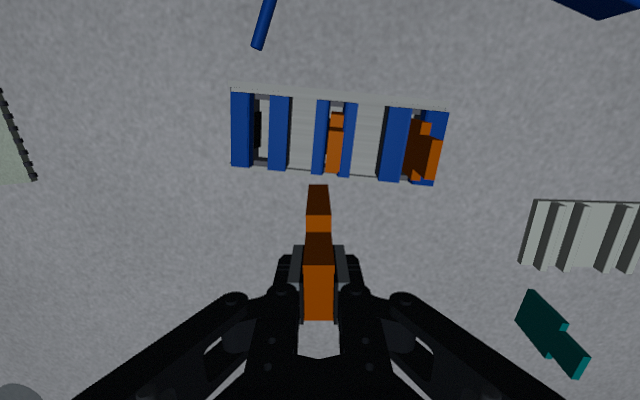

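View pics/w12z.png

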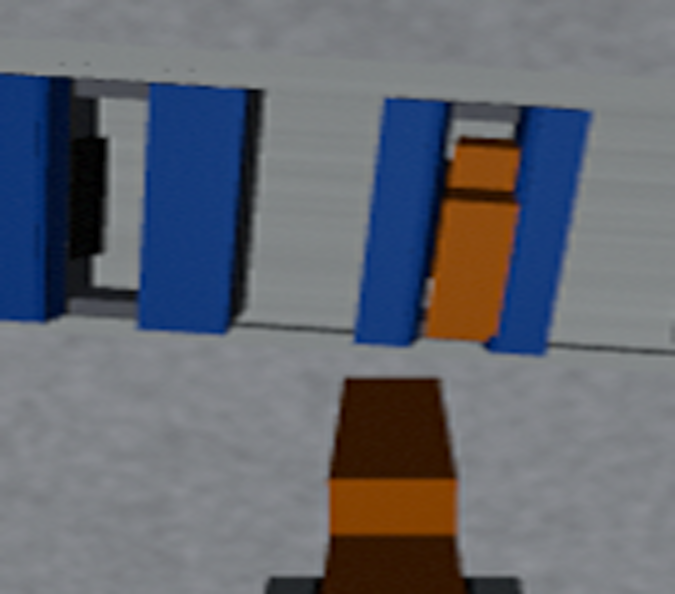

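```bash
python3 - <<'E'
from h import *
p,r,o=tcp(); print(o["joint_pos"].round(3),o["joint_velocities"].round(3),o["orientation"],o["wrist_force"])
E
```

```text
[ 0.194  0.146 -0.305  1.119  0.051  3.141] [-0.001 -0.001  0.002 -0.    -0.001  0.001] [-3.09094295e+00 -3.26526250e-04  1.94749097e-01] [ 0.01549787 -0.97997123  0.44864162]
```

```bash
python3 -m inch '{"linear":[[0,0,-8],[0,0,0],[0,0,0],[0,0,0],[0,0,0],[0,0,0],[0,0,0],[0,0,0]],"delta_rot":[[0,0,-0.124],[0,0,-0.124],[0,0,-0.124],[0,0,-0.124],[0,0,-0.124],[0,0,-0.124],[0,0,-0.124],[0,0,-0.124]],"hand":[10,10,10,10,10,10,10,10]}'
python3 - <<'E'
from h import *
p,r,o=tcp(); print(o["joint_pos"].round(3),p)
to_tool([0.51,0.18,0.18],0.195+8*.124)
E
```

```text
clock: 17.27
tcp_pos: [0.5021, 0.179, 0.1862]
orientation: [-3.115, -0.043, 1.193]
wrist_force: [-0.2, -0.1, -1.0]
gripper_width: 0.0136
[ 0.193  0.14  -0.295  1.136  0.051  2.142] [0.50206465 0.17898203 0.18621342]
turn [-0.0272 -0.0428  0.0061] shift before turn [3.6 7.2 6.2] after turn [3.9 7.  6.2] f [-0.2 -0.1 -1. ] grip 13.6 t 17.27
```

```bash
python3 -m inch '{"linear":[[0,0,0],[0,0,0],[0,0,0],[0,0,0],[0,0,0],[0,0,0],[0,0,0],[0,0,0]],"delta_rot":[[-0.027,-0.043,0],[0,0,-0.124],[0,0,-0.124],[0,0,-0.124],[0,0,-0.124],[0,0,-0.124],[0,0,-0.124],[0,0,-0.124]],"hand":[10,10,10,10,10,10,10,10]}'
python3 -m inch '{"linear":[[0,0,0],[0,0,0],[0,0,0],[0,0,0],[0,0,0],[0,0,0],[0,0,0],[0,0,0]],"delta_rot":[[0,0,-0.124],[0,0,-0.124],[0,0,-0.124],[0,0,-0.124],[0,0,-0.124],[0,0,-0.124],[0,0,-0.124],[0,0,-0.124]],"hand":[10,10,10,10,10,10,10,10]}'
python3 - <<'E'
from h import *
p,r,o=tcp(); print(o["joint_pos"].round(3),p)
to_tool([0.50,0.245,0.18],0.099+np.pi)
E
```

```text
clock: 17.93
tcp_pos: [0.502, 0.179, 0.1862]
orientation: [-3.141, -0.0, 2.061]
wrist_force: [-0.7, 0.4, -0.7]
gripper_width: 0.0137
clock: 18.6
tcp_pos: [0.502, 0.179, 0.1862]
orientation: [-3.141, -0.0, 3.053]
wrist_force: [0.6, 0.1, 0.2]
gripper_width: 0.0134
[ 0.221  0.144 -0.29   1.138  0.     0.31 ] [0.50204344 0.17901638 0.1861775 ]
turn [-1.000e-04 -5.000e-04 -1.875e-01] shift before turn [ 7.9 65.5  6.2] after turn [-4.5 65.9  6.2] f [0.6 0.1 0.2] grip 13.4 t 18.6
```

```bash
python3 -m inch '{"linear":[[0,0,0],[0,0,0],[-15,22.5,0],[-15,22.5,0],[-15,22.5,0],[0,0,15],[0,0,20],[0,0,10]],"delta_rot":[[0,0,-0.094],[0,0,-0.094],[0,0,0],[0,0,0],[0,0,0],[0,0,0],[0,0,0],[0,0,0]],"hand":[10,10,10,10,10,10,10,10]}'
python3 -m inch '{"linear":[[0,0,10],[0,0,5],[0,0,0],[0,0,0],[0,0,0],[0,0,0]],"delta_rot":[[0,0,0],[0,0,0],[0,0,0],[0,0,0],[0,0,0],[0,0,0]],"hand":[10,10,10,10,10,10]}'
python3 - <<'E'
from h import *
c=viewer.calibration("wrist");p,r,o=tcp(); print(p.round(4),o["orientation"].round(4),c["pose"][:3,3],o["joint_pos"].round(2))
im=viewer.capture("wrist"); cv2.imwrite("pics/w13.png",im[:,:,::-1])
cv2.imwrite("pics/w13z.png",cv2.resize(im[130:310,235:410,::-1],None,fx=4,fy=3.3,interpolation=cv2.INTER_CUBIC))
print(viewer.calibration("wrist")["pose"][:3,3])
E
```

```text
clock: 19.27
tcp_pos: [0.5397, 0.2506, 0.1391]
orientation: [-3.141, -0.003, -3.047]
wrist_force: [-0.5, -0.7, -0.7]
gripper_width: 0.0132
clock: 19.77
tcp_pos: [0.5409, 0.2507, 0.1267]
orientation: [3.141, 0.001, -3.048]
wrist_force: [-0.2, -0.1, -0.5]
gripper_width: 0.0135
[0.5409 0.2507 0.1267] [ 3.1413e+00  5.0000e-04 -3.0479e+00] [0.4560536  0.24327986 0.2694657 ] [ 0.33  0.3  -0.23  1.04  0.    0.23]
[0.45599588 0.24329485 0.26939231]
```

View pics/w13z.png

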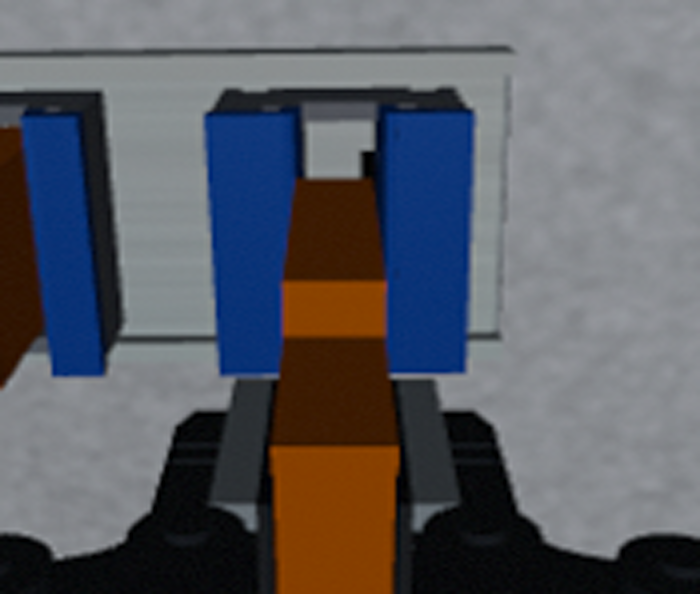

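```bash
python3 - <<'E'
from h import *
c=viewer.calibration("wrist"); p,r,o=tcp()
f=lambda x,y,z: onz(c,x/4+235,y/3.3+130,z)
T=lambda q: (r.inv().apply(q-p)*1000).round(1)
D=np.array([f(207,113,.04),f(473,113,.04),f(466,373,.04),f(220,373,.04)])
I=np.array([f(298,113,.04),f(381,113,.04)])
a,b=f(297,180,p[2]-.0635),f(373.5,180,p[2]-.0635)
s=np.array([f(284,281,p[2]-.0035),f(386,281,p[2]-.0035),f(387,338,p[2]-.0035),f(283,338,p[2]-.0035)])
d=(D[0]+D[1]-D[2]-D[3])/2; print("yaw",np.arctan2(d[1],d[0]),o["orientation"][2],np.linalg.norm(D[0]-D[1]),np.linalg.norm(a-b))
print("deck",T(D.mean(0)),"front mid",T((D[0]+D[1])/2),T((D[2]+D[3])/2),"inner",T(I.mean(0)),"plate front",T((a+b)/2),"sh",T(s.mean(0)),p)
E
```

```text
yaw -3.037883296108923 -3.0478191450701035 0.052782161552989086 0.013975009241603758
deck [-0.3  2.4 86.5] front mid [34.6  2.1 86.5] [-35.2   2.8  86.5] inner [34.6  2.  86.5] plate front [24.6  1.1 63.5] sh [19.9  0.9  3.5] [0.54076688 0.25073392 0.1265106 ]
```

```bash
python3 -m inch '{"linear":[[0,1.3,5],[0,0,8],[0,0,5],[0,0,3],[0,0,0],[0,0,0],[0,0,0]],"delta_rot":[[0,0,-0.007],[0,0,0],[0,0,0],[0,0,0],[0,0,0],[0,0,0],[0,0,0]],"hand":[10,10,10,10,10,10,10]}'
python3 - <<'E'
from h import *
c=viewer.calibration("wrist");p,r,o=tcp(); print(p.round(4),o["orientation"].round(4))
im=viewer.capture("wrist"); cv2.imwrite("pics/w14.png",im[:,:,::-1])
cv2.imwrite("pics/w14z.png",cv2.resize(im[130:310,235:410,::-1],None,fx=4,fy=3.3,interpolation=cv2.INTER_CUBIC))
E
```

```text
clock: 20.4
tcp_pos: [0.54, 0.2519, 0.1045]
orientation: [-3.141, -0.001, -3.041]
wrist_force: [-0.5, 1.0, 0.3]
gripper_width: 0.0136
[0.54   0.2519 0.1045] [-3.1414e+00 -1.5000e-03 -3.0407e+00]
```

View pics/w14z.png

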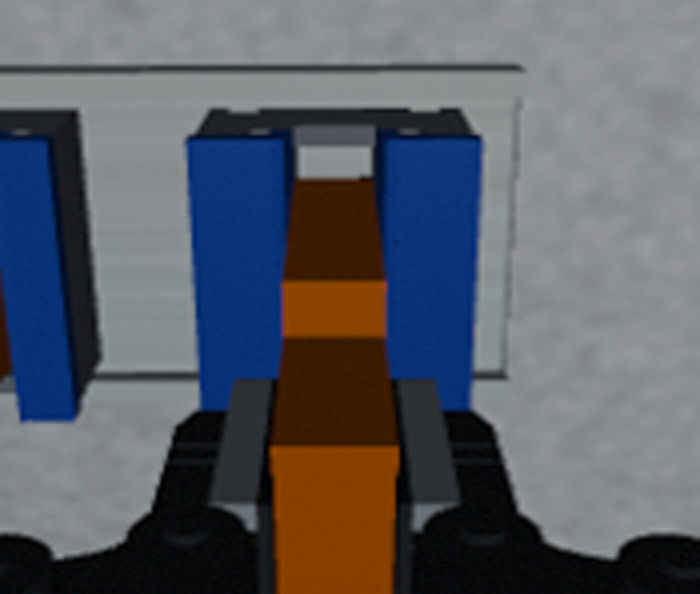

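```bash
for i in 1 2 3 4; do python3 -m inch '{"linear":[[0,0,1.5],[0,0,1.5],[0,0,0]],"delta_rot":[[0,0,0],[0,0,0],[0,0,0]],"hand":[10,10,10]}'; done
```

```text
clock: 20.7
tcp_pos: [0.5398, 0.2518, 0.1013]
orientation: [-3.141, -0.002, -3.041]
wrist_force: [0.1, -0.4, -1.1]
gripper_width: 0.0134
clock: 20.95
tcp_pos: [0.5397, 0.2518, 0.0981]
orientation: [-3.141, -0.002, -3.041]
wrist_force: [-0.9, -0.2, -0.9]
gripper_width: 0.0133
clock: 21.2
tcp_pos: [0.5396, 0.2518, 0.0951]
orientation: [-3.141, -0.002, -3.041]
wrist_force: [-0.3, 0.2, -0.4]
gripper_width: 0.0136
clock: 21.45
tcp_pos: [0.5396, 0.2518, 0.0921]
orientation: [-3.141, -0.002, -3.041]
wrist_force: [0.0, -0.9, -0.6]
gripper_width: 0.0134
```

In the throat with no contact force; now the pad.

```bash
for i in 1 2 3 4; do python3 -m inch '{"linear":[[0,0,1],[0,0,1],[0,0,1],[0,0,0]],"delta_rot":[[0,0,0],[0,0,0],[0,0,0],[0,0,0]],"hand":[10,10,10,10]}'; done
```

```text
clock: 21.78
tcp_pos: [0.5397, 0.2518, 0.0893]
orientation: [-3.141, -0.002, -3.041]
wrist_force: [-0.3, 0.7, -0.4]
gripper_width: 0.0136
clock: 22.12
tcp_pos: [0.5397, 0.2518, 0.0862]
orientation: [-3.141, -0.002, -3.041]
wrist_force: [1.0, -0.3, -0.5]
gripper_width: 0.0136
clock: 22.45
tcp_pos: [0.54, 0.2517, 0.0834]
orientation: [-3.141, -0.001, -3.041]
wrist_force: [0.0, -1.1, -0.2]
gripper_width: 0.0135
clock: 22.78
tcp_pos: [0.54, 0.2517, 0.0804]
orientation: [-3.141, -0.001, -3.041]
wrist_force: [0.3, -0.8, -0.1]
gripper_width: 0.0133
```

```bash
for i in 1 2 3 4 5; do python3 -m inch '{"linear":[[0,0,1],[0,0,1],[0,0,0]],"delta_rot":[[0,0,0],[0,0,0],[0,0,0]],"hand":[10,10,10]}'; done
```

```text
clock: 23.03
tcp_pos: [0.54, 0.2517, 0.0784]
orientation: [-3.141, -0.001, -3.041]
wrist_force: [1.2, -1.7, 0.9]
gripper_width: 0.0135
clock: 23.28
tcp_pos: [0.5398, 0.2517, 0.0762]
orientation: [-3.141, -0.002, -3.041]
wrist_force: [0.2, -1.5, -0.1]
gripper_width: 0.0132
clock: 23.53
tcp_pos: [0.5397, 0.2518, 0.0741]
orientation: [-3.141, -0.002, -3.041]
wrist_force: [-0.5, -2.2, -1.2]
gripper_width: 0.0137
clock: 23.78
tcp_pos: [0.5397, 0.2518, 0.0722]
orientation: [-3.141, -0.002, -3.041]
wrist_force: [0.1, -1.2, -0.7]
gripper_width: 0.0133
clock: 24.03
tcp_pos: [0.5398, 0.2518, 0.0703]
orientation: [-3.141, -0.002, -3.041]
wrist_force: [0.1, -2.2, -0.6]
gripper_width: 0.0134
```

```bash
for i in 1 2 3 4; do python3 -m inch '{"linear":[[0,0,0.7],[0,0,0]],"delta_rot":[[0,0,0],[0,0,0]],"hand":[10,10]}'; done
```

```text
clock: 24.2
tcp_pos: [0.5398, 0.2518, 0.0697]
orientation: [-3.141, -0.002, -3.041]
wrist_force: [0.8, -2.1, -0.2]
gripper_width: 0.0134
clock: 24.37
tcp_pos: [0.54, 0.2519, 0.0696]
orientation: [-3.141, -0.001, -3.041]
wrist_force: [-1.1, -2.8, 4.1]
gripper_width: 0.0135
clock: 24.53
tcp_pos: [0.54, 0.2519, 0.0696]
orientation: [-3.141, -0.001, -3.041]
wrist_force: [-2.0, -3.6, 7.9]
gripper_width: 0.0134
clock: 24.7
tcp_pos: [0.54, 0.2519, 0.0696]
orientation: [-3.141, -0.001, -3.041]
wrist_force: [-3.4, -3.5, 9.9]
gripper_width: 0.0135
```

```bash
python3 -m inch '{"linear":[[0,0,0.7],[0,0,0]],"delta_rot":[[0,0,0],[0,0,0]],"hand":[10,10]}'; python3 -m inch '{"linear":[[0,0,-1.6],[0,0,-1.2],[0,0,0],[0,0,0],[0,0,0],[0,0,0]],"delta_rot":[[0,0,0],[0,0,0],[0,0,0],[0,0,0],[0,0,0],[0,0,0]],"hand":[10,14,20,26,32,34]}';python3 -m inch '{"linear":[[0,0,-15],[0,0,-25],[0,0,-25],[0,0,-25],[0,0,-20],[0,0,0],[0,0,0]],"delta_rot":[[0,0,0],[0,0,0],[0,0,0],[0,0,0],[0,0,0],[0,0,0],[0,0,0]],"hand":[34,34,34,34,34,34,34]}'
python3 - <<'E'
from h import *
im=viewer.capture("wrist"); cv2.imwrite("pics/w15.png",im[:,:,::-1])
im=viewer.capture("scene"); cv2.imwrite("pics/s15.png",cv2.resize(im[130:260,200:400,::-1],None,fx=4,fy=4,interpolation=cv2.INTER_CUBIC))
E
```

```text
clock: 24.87
tcp_pos: [0.5401, 0.2519, 0.0695]
orientation: [-3.141, -0.001, -3.041]
wrist_force: [-3.9, -4.8, 15.4]
gripper_width: 0.0136
clock: 25.37
tcp_pos: [0.5397, 0.2523, 0.0695]
orientation: [3.141, -0.002, -3.04]
wrist_force: [-0.4, 0.4, -0.0]
gripper_width: 0.034
clock: 25.95
tcp_pos: [0.5411, 0.2525, 0.1811]
orientation: [3.141, 0.002, -3.041]
wrist_force: [0.4, -0.8, -0.9]
gripper_width: 0.0342
```

View pics/w15.png

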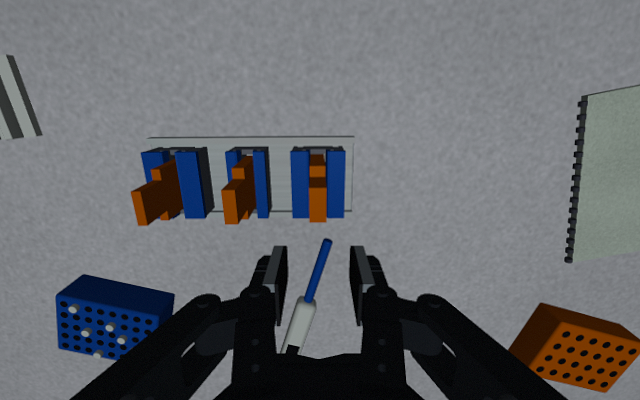

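View pics/s15.png

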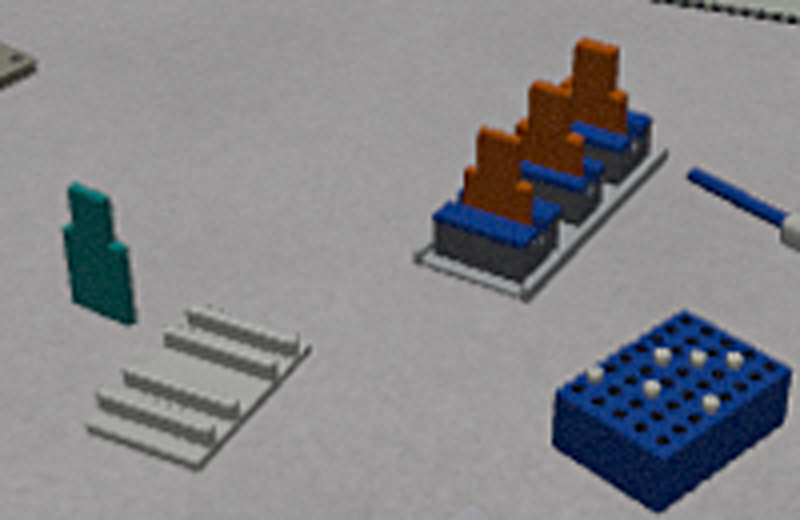

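```bash
python3 - <<'E'
from h import *
p,r,o=tcp(); print(p.round(4),o["wrist_force"].round(1),o["gripper_width"],o["clock"])
print(ticket.sign_off())
E
```

```text
[0.5392 0.2517 0.1785] [ 0.6  0.1 -0.6] 0.03345052748597773 26.05
the job is handed in; nothing more can be done
None
```

Both orange plates are in the gauge rack: the 8 mm plate is in the narrow slot and the 14 mm plate in the wide one. I pressed each one down past its spring pad, let go, and handed the job in at about 26 s.

- **Fully home:** Each plate stopped at the expected floor height, at tool heights of 71.0 mm (predicted 70.9) and 69.6 mm (predicted 69.5). Neither went further when I pressed a little more.
- **Force:** The downward readings I took at the end of each move peaked at 13 N for the thin plate and 15 N for the thick one. That is well below the 50 N that cracks a plate.
- **Spring pads:** The push past the pads read lower than the stated 4 to 12 N: under 2 N downward, plus a sideways force of 2 to 3.5 N. The matching stop heights are my evidence that the plates reached the floor.
- **Last pictures:** All three plates stand upright at about the same height. The middle plate, turquoise look-alike, tube rack and pipette appear undisturbed. The tip box was outside the last views, but the arm never went near it.
- **Hitch on the way:** While I was carrying the thick plate over, the last joint reached its range limit and the tool stopped short, slightly tilted. I levelled it and turned it half round in the air, with no rise in the force readings.

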